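# Start the incubation timers in order

### The arm

A 6-joint arm with a two-finger parallel gripper is mounted at the origin on the work surface. World frame = base frame: x ahead of the robot, y to its left, z up, the work surface at z = 0. Lengths are in m, angles in degrees, forces in N, time in s.
With the tool pointing down it reaches from about 0.35 to 0.875 m from the base axis. Payload 4.2 kg.
Tool frame: the origin (TCP) lies at the very end of the fingers, on their centre line; the grasp point (between the pads) lies 19 mm behind it (r.grip_point_offset is the distance from the TCP to the grasp point, in m); z points along the fingers, y is the line along which they close (so a half turn about z gives the same grasp; the last joint's range is limited). The gripper opens to 87 mm and grips with 3 to 60 N. Pads are 19 mm wide; open, the fingers measure 117 mm over their backs; the gripper's body (75 mm by 190 mm) begins 51 mm behind the grasp point.
Start: joints at [85.806, 22.042, 0.453, 0, -68.411, -14.817], TCP at [0.204, 0.591, 0.194] pointing down, gripper open.
Joint ranges: [-179.83, 179.83], [-69.29, 118.12], [-61.27, 80.66], [-181.25, 117.63], [-171.15, -9.14], [-177.46, 177.46]. Speed limits (degrees/s): [159.86, 159.86, 180, 180, 180, 180].

### API

Orientations are given as a 3x3 rotation matrix whose columns are the frame's x, y, z axes.
In Python, from station import r, cams gives the robot as it stands. The module is installed in compiled form; this text tells all that it offers.
- The arm moves only by the shell command python3 -m handwheel 'ROWS'. ROWS is JSON, a list that holds one entry, the list of rows, each a list of 7 numbers: the turn, a rotation vector about the tool's x, y, z in units of 6 degrees (1.0 is 6 degrees), then the shift along the tool's x, y, z in m, then the finger opening in m, from 0 to 0.087. In form: [[[ax, ay, az, x, y, z, jaw], ...]]. A call has 1 to 12 rows; each row shifts and turns the commanded pose from where the row before left it, along the tool's axes as they then stand; what a row does not reach is not made up. A row lasts 1/10 s, in which the tool goes at most 50 mm and 8.59 degrees, less where a joint would pass 70% of its speed; a pose out of reach is approached as far as the arm can. A call with a gripper value outside its range is refused whole. The fingers move at their own pace and stop on an object; the grip force is fixed at half the most. Time passes only in rows, so rows that do not move let the fingers close. It gives the time, the measured TCP pose, the force, the opening and the grip force at its end, in the units of the state.
- r.sense(): the state, without advancing time (a new reading comes with each control period).
- cams.capture(name): name is "scene" or "top" or "wrist"; returns the picture (400x640x3 uint8, red, green, blue); there is no depth.
- cams.get_calibration(name): a dict with "camera_matrix" (3x3 intrinsics, pixels), "rvec" (rotation vector, rad) and "tvec" (3), from world to camera coordinates, as OpenCV has them; the wrist camera has in their place "T_tool_cam" (4x4, takes a point from camera to tool coordinates, whose origin is the TCP and whose axes are the flange's). Camera axes: x right, y down, z forward; pixel columns grow to the right and rows downward; lengths in m; the calibration is good to about 2 mm. A picture is of the moment at which its call begins: read the wrist's pose just before it. get_calibration takes no time and is no camera call.
- r.finish_job(): hands the job in; it is judged then, once.
The state is a dict: "time_s": time; "joints": joint angles; "joint_velocities": joint speeds; "effort": joint torques, N m; "tcp_pos": TCP position; "ee_rot": TCP orientation; "wrist_force": force on the tool from outside, world axes, zero at the start; "moment": the same for the moment, N m; "gripper_width": opening from 0.0 (shut) to 1.0 (fully open); "gripper_force": force on a finger pad.
Only numpy, scipy, OpenCV 4.12 (cv2) and the standard library are available. Lean on these libraries where they do the work, as an engineer would, in place of code of your own. Each camera call takes 0.05 s, during which the arm holds its last target. There are 200 camera calls.

### The job

Start three of the bench timers in the order the tests were loaded: first the red key, then the blue, then the yellow. Tap each down lightly with a fingertip until it sits down in its timer and stays there, never leaning hard on it. Leave the green and black keys up, do not lift, push away or tip any timer, leave the vials, jar and slide box undisturbed, and finish with the hand clear.

Things in the scene. Friction and masses are not known exactly. Their poses are not given: they have to be found in the camera images.
- timer_red: bench timer with the red key: a loose white box, 84 (x) x 64 (y) x 32 mm, 0.2 to 0.5 kg, standing on a rubber sole; origin at the centre of its underside, z up. The key's axis is 12 mm from the origin towards its -x; a dark display lies on the +x half of its top.
- key_red_top (a point): centre of the red key's round top face (34 mm across); it moves with the key. About 48 mm above the bench while the key is up, 36 mm when fully down.
- press_red (a joint): how far the red key is pushed into its timer, m: 0 to 0.002 at the start (up), 0.012 at its stop (fully down). It slides straight down against a steady 2.5 N, has no spring, and stays where it is left. Its timer runs once it is more than 0.007 down.
- timer_blue: bench timer with the blue key: a loose white box, 84 (x) x 64 (y) x 32 mm, 0.2 to 0.5 kg, standing on a rubber sole; origin at the centre of its underside, z up. The key's axis is 12 mm from the origin towards its -x; a dark display lies on the +x half of its top.
- key_blue_top (a point): centre of the blue key's round top face (34 mm across); it moves with the key. About 48 mm above the bench while the key is up, 36 mm when fully down.
- press_blue (a joint): how far the blue key is pushed into its timer, m: 0 to 0.002 at the start (up), 0.012 at its stop (fully down). It slides straight down against a steady 2.5 N, has no spring, and stays where it is left. Its timer runs once it is more than 0.007 down.
- timer_yellow: bench timer with the yellow key: a loose white box, 84 (x) x 64 (y) x 32 mm, 0.2 to 0.5 kg, standing on a rubber sole; origin at the centre of its underside, z up. The key's axis is 12 mm from the origin towards its -x; a dark display lies on the +x half of its top.
- key_yellow_top (a point): centre of the yellow key's round top face (34 mm across); it moves with the key. About 48 mm above the bench while the key is up, 36 mm when fully down.
- press_yellow (a joint): how far the yellow key is pushed into its timer, m: 0 to 0.002 at the start (up), 0.012 at its stop (fully down). It slides straight down against a steady 2.5 N, has no spring, and stays where it is left. Its timer runs once it is more than 0.007 down.
- timer_green: bench timer with the green key: a loose white box, 84 (x) x 64 (y) x 32 mm, 0.2 to 0.5 kg, standing on a rubber sole; origin at the centre of its underside, z up. The key's axis is 12 mm from the origin towards its -x; a dark display lies on the +x half of its top.
- key_green_top (a point): centre of the green key's round top face (34 mm across); it moves with the key. About 48 mm above the bench while the key is up, 36 mm when fully down.
- press_green (a joint): how far the green key is pushed into its timer, m: 0 to 0.002 at the start (up), 0.012 at its stop (fully down). It slides straight down against a steady 2.5 N, has no spring, and stays where it is left. Its timer runs once it is more than 0.007 down.
- timer_black: bench timer with the black key: a loose white box, 84 (x) x 64 (y) x 32 mm, 0.2 to 0.5 kg, standing on a rubber sole; origin at the centre of its underside, z up. The key's axis is 12 mm from the origin towards its -x; a dark display lies on the +x half of its top.
- key_black_top (a point): centre of the black key's round top face (34 mm across); it moves with the key. About 48 mm above the bench while the key is up, 36 mm when fully down.
- press_black (a joint): how far the black key is pushed into its timer, m: 0 to 0.002 at the start (up), 0.012 at its stop (fully down). It slides straight down against a steady 2.5 N, has no spring, and stays where it is left. Its timer runs once it is more than 0.007 down.
- vial_a: loose glass reagent vial with orange cap, 25 mm across, 54 mm tall, standing; origin at the centre of its underside
- vial_b: loose glass reagent vial with white cap, 25 mm across, 54 mm tall, standing; origin at the centre of its underside
- vial_c: loose glass reagent vial with orange cap, 25 mm across, 54 mm tall, standing; origin at the centre of its underside
- jar: loose reagent jar with a white lid, 52 mm across, 70 mm tall, standing; origin at the centre of its underside
- slidebox: loose blue slide box, 85 x 45 x 30 mm, lying flat; origin at the centre of its underside
Not all that is in view belongs to the job. What is shaped like the timer_blue but orange is not meant. Leave any orange look-alike of the timer_red alone.

How it is judged (in metres and radians):
On the way, in this order (a step that is already met when the one before it is completed fails the run):
1. the red key is down (more than 7 mm) (value of joint press_red above 0.007 m), for 0.1 s.
2. the blue key is down (more than 7 mm) (value of joint press_blue above 0.007 m), for 0.1 s.
3. the yellow key is down (more than 7 mm) (value of joint press_yellow above 0.007 m), for 0.1 s.
At the end, for the whole second after the job is handed in: The red, blue and yellow keys are each more than 7 mm down, the green and black ones less than 4 mm; every timer stands still and upright (within 0.1 rad) within 20 mm of where it started, and the vials, jar and slide box are within 20 mm of where they were (value of joint each of press_red, press_blue, press_yellow above 0.007 m and value of joint each of press_green, press_black below 0.004 m and distance of each of timer_red, timer_blue, timer_yellow, timer_green, timer_black, vial_a, vial_b, vial_c, jar, slidebox from where it was at the start of the episode below 0.02 m and angle between each of timer_red, timer_blue, timer_yellow, timer_green, timer_black's own z axis and vertical below 0.1 rad and linear speed of each of timer_red, timer_blue, timer_yellow, timer_green, timer_black below 0.02 m/s); the robot touches nothing.
It fails at once if the green or black key is pressed (over 4 mm) (value of joint any of press_green, press_black above 0.004 m).
It fails at once if a timer is pushed more than 20 mm away (distance of any of timer_red, timer_blue, timer_yellow, timer_green, timer_black from where it was at the start of the episode above 0.02 m).
It fails at once if a timer is lifted (underside over 8 mm above the bench) or tipped (over 0.25 rad) (height (world z) of any of timer_red, timer_blue, timer_yellow, timer_green, timer_black above 0.008 m or angle between any of timer_red, timer_blue, timer_yellow, timer_green, timer_black's own z axis and vertical above 0.25 rad).
It fails at once if a timer or its key is pressed with more than 30 N (contact force between any of the fingers, the arm and timer_red above 30 N or contact force between any of the fingers, the arm and timer_blue above 30 N or contact force between any of the fingers, the arm and timer_yellow above 30 N or contact force between any of the fingers, the arm and timer_green above 30 N or contact force between any of the fingers, the arm and timer_black above 30 N).
It fails at once if a vial, the jar or the slide box is moved more than 20 mm or tipped over (0.3 rad) (distance of any of vial_a, vial_b, vial_c, jar, slidebox from where it was at the start of the episode above 0.02 m or angle between any of vial_a, vial_b, vial_c, jar, slidebox's own z axis and vertical above 0.3 rad).
It also fails if it takes over 42 s, if anything falls off the work surface, if the arm or the gripper's body presses on something with over 40 N, if the wrist force passes 120 N, or if a joint passes its speed limit or range.

## Working session

There is one attempt and no reset: what is moved stays moved. The work goes in short steps, Python scripts to look and compute and a shell command to move; the robot and the scene stay as the last step left them, time stands still between calls to the robot, and variables do not carry over. Pictures are saved under pics/ and viewed, at most 10 in all, crops included, and the job is handed in when it is done.

```bash
mkdir -p pics
python3 - <<'E'
from station import r,cams
import cv2,numpy as np
s=r.sense();print(s['time_s'],s['tcp_pos'],np.round(s['ee_rot'],3),s['gripper_width'],s['wrist_force'])
for n in("top","scene"):
    im=cams.capture(n);cv2.imwrite(f"pics/{n}0.png",im[:,:,::-1])
    c=cams.get_calibration(n);print(n,c)
E
```

```text
0.0 [0.20335368 0.59029464 0.19316704] [[ 0.945 -0.326 -0.001]
 [-0.326 -0.945 -0.002]
 [ 0.     0.002 -1.   ]] 0.999665249119962 [-0.55539851  0.37564634  0.28327471]
top {'camera_matrix': array([[455.43351513,   0.        , 315.90080157],
       [  0.        , 455.43351513, 194.89730124],
       [  0.        ,   0.        ,   1.        ]]), 'rvec': array([ 2.16476176, -2.19158143,  0.07926519]), 'tvec': array([0.0316471 , 0.50493298, 1.06183251])}
scene {'camera_matrix': array([[426.99764546,   0.        , 327.07311921],
       [  0.        , 426.99764546, 193.56087639],
       [  0.        ,   0.        ,   1.        ]]), 'rvec': array([ 2.09485851,  1.36758191, -0.50409447]), 'tvec': array([-0.21371608, -0.30456712,  1.18210576])}
```

View pics/top0.png

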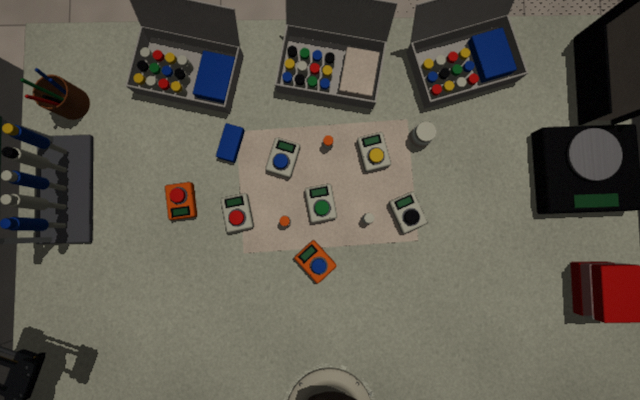

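View pics/scene0.png

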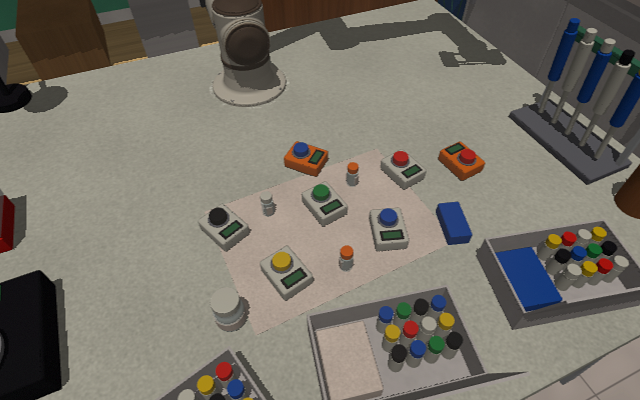

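The top view shows the real keys on white boxes: red at about (236,217), blue (281,160), yellow (376,155), green (321,208) and black (408,213). The orange look-alikes are at (180,200) and (316,262). Vials are at (327,143), (284,221) and (368,219), the jar at (424,134) and the slide box at (230,143). In the scene view red is at (401,158), blue (388,216) and yellow (281,260).

```bash
cat > h.py <<'E'
import cv2,numpy as np
from station import r,cams
def centroid(im,guess,col,w=16):
    x,y=guess;h=cv2.cvtColor(im,cv2.COLOR_RGB2HSV)
    lo,hi={'red':((172,130,60),(8,255,255)),'blue':((105,130,50),(130,255,255)),'yellow':((20,120,70),(35,255,255)),'green':((60,110,40),(85,255,255)),'orange':((5,150,60),(16,255,255))}[col]
    m=cv2.inRange(h,lo,hi) if lo[0]<=hi[0] else cv2.inRange(h,(0,)+lo[1:],hi)|cv2.inRange(h,lo,(180,255,255))
    z=np.zeros_like(m);z[y-w:y+w,x-w:x+w]=m[y-w:y+w,x-w:x+w]
    n,l,st,c=cv2.connectedComponentsWithStats(z)
    k=1+np.argmax(st[1:,4]);return c[k],st[k]
def ray(px,cal):
    d=cv2.undistortPoints(np.float64([[px]]),cal['camera_matrix'],None)[0,0]
    R=cv2.Rodrigues(cal['rvec'])[0];return -R.T@cal['tvec'],R.T@np.r_[d,1]
def plane(px,cal,z):
    o,d=ray(px,cal);return o+d*(z-o[2])/d[2]
E
python3 - <<'E'
from h import *
G={'red':((236,217),(401,158)),'blue':((281,160),(388,216)),'yellow':((376,155),(281,260)),'green':((321,208),(320,191))}
ims={n:cv2.imread(f'pics/{n}0.png')[:,:,::-1].copy() for n in('top','scene')}
for k,g in G.items():
    for n,p in zip(('top','scene'),g):
        c,st=centroid(ims[n],p,k);print(k,n,c.round(1),st,plane(c,cams.get_calibration(n),.047).round(4))
c=cams.get_calibration('top')
for n,p,z in(('black',(408,214),.047),('va',(327,141),.054),('vc',(284,221),.054),('vb',(368,218),.054),('jar',(426,132),.07),('slide',(230,142),.03),('slidecorner',(243,126),.03)):print(n,plane(p,c,z).round(3))
E
```

```text
red top [235.9 217.2] [229 210  15  15 180] [0.4539 0.2107 0.047 ]
red scene [400.1 157.9] [393 151  15  15 187] [0.4601 0.2041 0.047 ]
blue top [280.3 160.5] [274 154  14  14 160] [0.5845 0.1073 0.047 ]
blue scene [388.1 215. ] [380 209  17  13 176] [0.5869 0.104  0.047 ]
yellow top [376.  154.6] [369 148  15  14 165] [ 0.5955 -0.116   0.047 ]
yellow scene [281.2 260.9] [272 252  19  19 293] [ 0.6009 -0.1199  0.047 ]
green top [321.4 207.4] [315 201  14  14 160] [0.4739 0.013  0.047 ]
green scene [320.4 190.4] [313 185  16  12 149] [0.4765 0.009  0.047 ]
black [ 0.456 -0.186  0.047]
va [ 0.628 -0.002  0.054]
vc [0.444 0.099 0.054]
vb [ 0.448 -0.093  0.054]
jar [ 0.642 -0.228  0.07 ]
slide [0.633 0.228 0.03 ]
slidecorner [0.671 0.197 0.03 ]
```

```bash
python3 -m handwheel '[[[0,0,0,0.03,0.023,0,0],[0,0,0,0.03,0.023,0,0],[0,0,0,0.03,0.023,0,0],[0,0,0,0.03,0.023,0,0],[0,0,0,0.03,0.023,0,0],[0,0,0,0.03,0.023,0,0],[0,0,0,0.03,0.023,0,0],[0,0,0,0.03,0.023,0,0],[0,0,0,0.03,0.023,0,0],[0,0,0,0.03,0.023,0,0],[0,0,0,0.03,0.023,0,0],[0,0,0,0.03,0.023,0,0]]]'
python3 - <<'E'
from h import *
print(cams.get_calibration('wrist'))
s=r.sense();print(s['tcp_pos'],s['ee_rot'].round(3) if hasattr(s['ee_rot'],'round') else s['ee_rot'],s['wrist_force'])
im=cams.capture('wrist');cv2.imwrite('pics/w1.png',im[:,:,::-1])
E
```

```text
time_s: 1.3
tcp_pos: [0.4544, 0.2112, 0.194]
ee_rot: [[0.945, -0.326, -0.0], [-0.326, -0.945, -0.0], [-0.0, 0.0, -1.0]]
wrist_force: [0.8, 0.5, -0.2]
gripper_width: 0.03
gripper_force: 0.0
{'camera_matrix': array([[352.19994964,   0.        , 325.6355722 ],
       [  0.        , 352.19994964, 198.82962148],
       [  0.        ,   0.        ,   1.        ]]), 'T_tool_cam': array([[-7.81554056e-04, -9.58635437e-01, -2.84635712e-01,
         7.85560607e-02],
       [ 9.99999684e-01, -7.90219067e-04, -8.43949202e-05,
        -8.53774716e-05],
       [-1.44020606e-04, -2.84635688e-01,  9.58635752e-01,
        -1.89597674e-01],
       [ 0.00000000e+00,  0.00000000e+00,  0.00000000e+00,
         1.00000000e+00]])}
[0.45437075 0.21115216 0.19401756] [[ 0.945 -0.326 -0.   ]
 [-0.326 -0.945 -0.   ]
 [-0.     0.    -1.   ]] [ 0.83369735  0.45380778 -0.18347824]
```

View pics/w1.png

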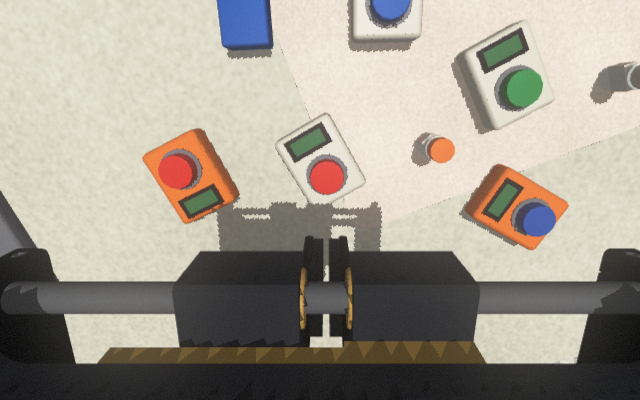

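The wrist view shows the red key at (327,177), directly ahead of the fingers. Green is at (520,88), the blue key at (390,5), and the orange look-alikes are on both sides.

```bash
cat >> h.py <<'E'
def wplane(px,z=.047):
    s=r.sense();c=cams.get_calibration('wrist');T=np.eye(4);T[:3,:3]=s['ee_rot'];T[:3,3]=s['tcp_pos'];T=T@c['T_tool_cam']
    d=cv2.undistortPoints(np.float64([[px]]),c['camera_matrix'],None)[0,0];d=T[:3,:3]@np.r_[d,1];o=T[:3,3]
    return o+d*(z-o[2])/d[2]
def wmeasure(guess,col,name=None,w=24):
    s=r.sense();im=cams.capture('wrist')
    if name:cv2.imwrite(name,im[:,:,::-1])
    c,st=centroid(im,guess,col,w);p=wplane(c);R=np.array(s['ee_rot'])
    print(col,c.round(1),st,p.round(4),'tool delta',(R.T@(p-s['tcp_pos'])).round(4),s['wrist_force'])
E
python3 - <<'E'
from h import *
im=cv2.imread('pics/w1.png')[:,:,::-1].copy()
for g,c in(((327,177),'red'),((520,88),'green')):
    q,st=centroid(im,g,c,26);p=wplane(q);s=r.sense();print(c,q,st,p,np.array(s['ee_rot']).T@(p-s['tcp_pos']))
E
```

```text
red [326.47309417 176.71412556] [310 160  34  34 892] [0.45677715 0.20633534 0.047     ] [0.00121322 0.00071922 0.14690236]
green [523.39598278  85.91678623] [508  70  34  36 697] [0.47747549 0.00907447 0.047     ] [0.08569804 0.18016952 0.14731929]
```

```bash
python3 -m handwheel '[[[0,0,0,0.001,0.001,0.03,0],[0,0,0,0,0,0.04,0],[0,0,0,0,0,0.04,0],[0,0,0,0,0,0.025,0],[0,0,0,0,0,0,0],[0,0,0,0,0,0,0]]]'
python3 -m handwheel '[[[0,0,0,0,0,0.004,0],[0,0,0,0,0,0.004,0],[0,0,0,0,0,0.003,0],[0,0,0,0,0,0,0]]]'
python3 -m handwheel '[[[0,0,0,0,0,0.003,0],[0,0,0,0,0,0.002,0],[0,0,0,0,0,0,0]]]'
```

```text
time_s: 1.95
tcp_pos: [0.455, 0.2116, 0.0595]
ee_rot: [[0.946, -0.325, 0.0], [-0.325, -0.946, -0.001], [0.0, 0.001, -1.0]]
wrist_force: [0.6, 0.4, 0.4]
gripper_width: 0.005
gripper_force: 0.0
time_s: 2.35
tcp_pos: [0.4545, 0.2114, 0.0483]
ee_rot: [[0.945, -0.326, 0.0], [-0.326, -0.945, 0.0], [-0.0, -0.0, -1.0]]
wrist_force: [0.4, 0.1, 0.5]
gripper_width: 0.004
gripper_force: 0.0
time_s: 2.65
tcp_pos: [0.4544, 0.2112, 0.0429]
ee_rot: [[0.945, -0.326, -0.001], [-0.326, -0.945, -0.0], [-0.0, 0.001, -1.0]]
wrist_force: [0.2, 0.7, 0.0]
gripper_width: 0.004
gripper_force: 0.0
```

```bash
python3 -m handwheel '[[[0,0,0,0.003,0.003,0,0],[0,0,0,0,0,0.001,0],[0,0,0,0,0,0.001,0]]]' | grep -E "pos|force"
python3 -m handwheel '[[[0,0,0,0,0,0.0015,0]]]'| grep -E "pos|force"
python3 -c "
from h import *
wmeasure((325,176),'red','pics/w2.png',60)
im=cams.capture('scene');cv2.imwrite('pics/s2.png',cv2.resize(im[90:230,330:490,::-1],None,fx=4,fy=4,interpolation=cv2.INTER_CUBIC))"
```

```text
tcp_pos: [0.4566, 0.2075, 0.0412]
wrist_force: [0.3, 0.6, -1.0]
gripper_force: 0.0
tcp_pos: [0.4566, 0.2076, 0.0397]
wrist_force: [-0.7, -0.5, -0.1]
gripper_force: 0.0
red [322.3 225.1] [ 295  211   56   25 1053] [0.4659 0.2063 0.047 ] tool delta [ 0.0093 -0.0018 -0.0073] [-0.71473994 -0.47987603 -0.14817345]
```

View pics/s2.png

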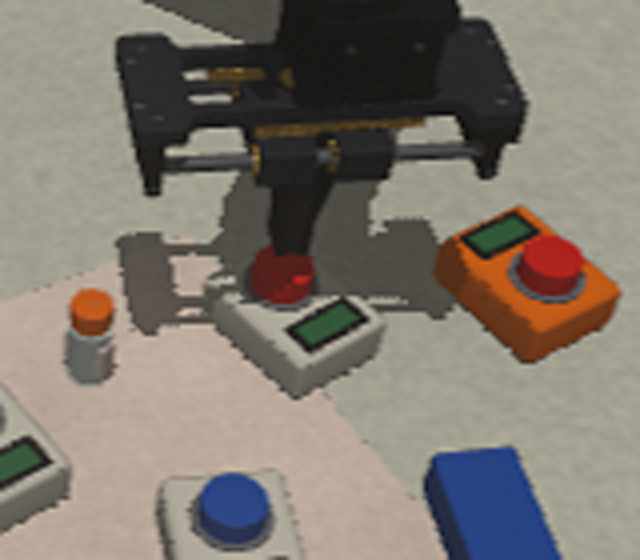

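View pics/w2.png

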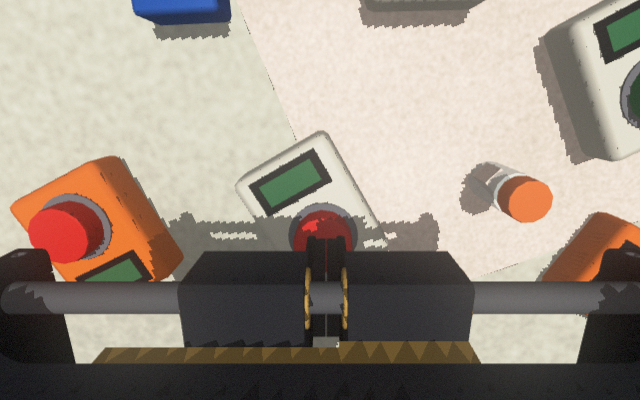

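The scene crop shows the closed fingertips on the red key, and the wrist view shows the red key under them at (323,225). No contact force reads yet, so I'll keep going down in small steps.

```bash
python3 -m handwheel '[[[0,0,0,0,0,0.001,0],[0,0,0,0,0,0.001,0]]]'| grep -E "pos|wrist_force"
python3 -m handwheel '[[[0,0,0,0,0,0.001,0]]]'| grep -E "pos|wrist_force"
```

```text
tcp_pos: [0.4565, 0.2077, 0.0377]
wrist_force: [-0.0, -0.7, -0.1]
tcp_pos: [0.4565, 0.2076, 0.0367]
wrist_force: [0.5, 0.3, 0.4]
```

```bash
for i in 1; do python3 -m handwheel '[[[0,0,0,0,0,0.0005,0]]]'| grep -E "pos|wrist_force"; done
python3 -m handwheel '[[[0,0,0,0,0,0,0],[0,0,0,0,0,-0.04,0],[0,0,0,-0.03,0,-0.04,0],[0,0,0,0,0,0,0],[0,0,0,0,0,0,0]]]'| grep -E "pos|wrist_force"
python3 -c "
from h import *
wmeasure((325,160),'red','pics/w3.png',60)
im=cams.capture('scene');c,st=centroid(im,(401,160),'red');print(c,st)
cv2.imwrite('pics/s3.png',cv2.resize(im[130:200,370:490,::-1],None,fx=6,fy=6,interpolation=cv2.INTER_CUBIC))"
```

```text
tcp_pos: [0.4564, 0.2076, 0.0361]
wrist_force: [-0.2, -0.6, -0.9]
tcp_pos: [0.4281, 0.218, 0.1174]
wrist_force: [-0.0, -0.2, 0.8]
red [324.3 164.8] [ 303  143   44   45 1526] [0.4547 0.2092 0.047 ] tool delta [ 0.028  -0.0002  0.0704] [-0.03405727 -0.19969374  0.76783274]
[400.09574468 157.92553191] [393 151  15  15 188]
```

View pics/s3.png

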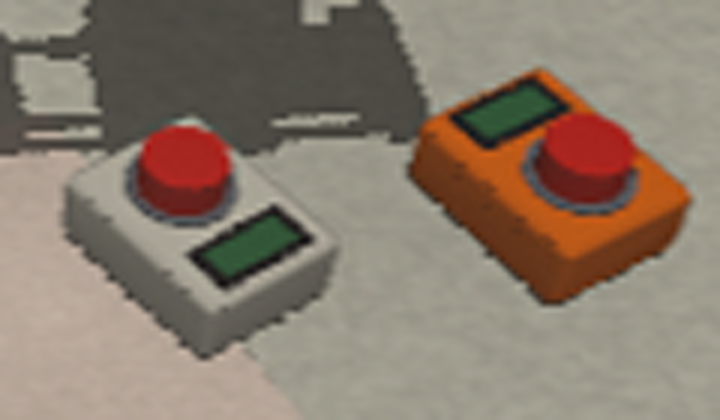

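The scene crop shows the red key still fully up, the same height as its look-alike, so the fingertip never reached it. I'll check the true tip height against the pictures.

Run:
```python
from h import *
c=cams.get_calibration('scene')
for P in((.4566,.2076,.0397),(.4566,.2076,.0497),(.4566,.2076,.0597),(.4566,.2076,.048)):print(P,cv2.projectPoints(np.float64([P]),c['rvec'],c['tvec'],c['camera_matrix'],None)[0].ravel().round(1))
im=cv2.imread('pics/w2.png');cv2.imwrite('pics/w2c.png',cv2.resize(im[190:350,250:400],None,fx=3.6,fy=3.6,interpolation=cv2.INTER_CUBIC))
im=cams.capture('scene');cv2.imwrite('pics/s4.png',cv2.resize(im[60:200,330:490,::-1],None,fx=4,fy=4,interpolation=cv2.INTER_CUBIC))
print(r.sense()['tcp_pos'])
```

```text
(0.4566, 0.2076, 0.0397) [400.3 158.8]
(0.4566, 0.2076, 0.0497) [400.9 155.5]
(0.4566, 0.2076, 0.0597) [401.5 152.2]
(0.4566, 0.2076, 0.048) [400.8 156.1]
[0.42768254 0.2167559  0.11517694]
```

View pics/w2c.png

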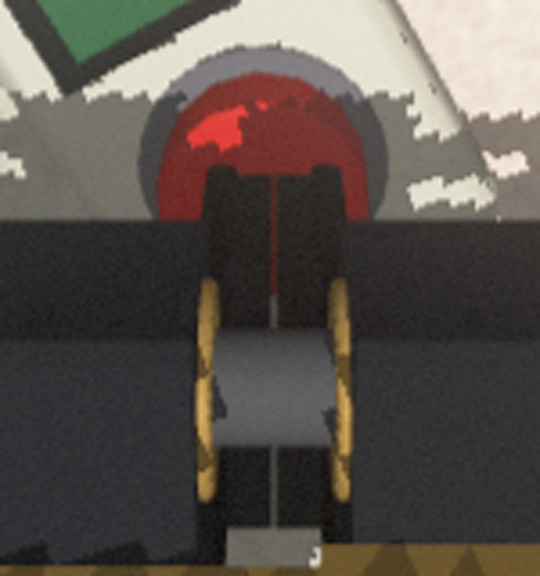

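View pics/s4.png

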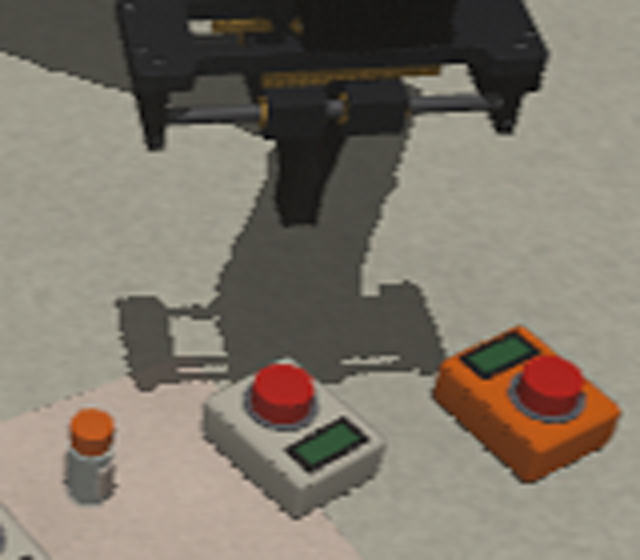

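By the scene calibration the real tip sits about 12–16 mm above the reported TCP: its lower edge is at v≈154 where 159 was expected. I'll go back down and use the force reading and the picture instead of the reported z.

```bash
python3 -m handwheel '[[[0,0,0,0.03,0,0.035,0],[0,0,0,0,0,0.04,0],[0,0,0,0,0,0.003,0],[0,0,0,0,0,0,0],[0,0,0,0,0,0,0]]]'| grep -E "pos|wrist_force"
for i in 1; do python3 -m handwheel '[[[0,0,0,0,0,0.001,0]]]'| grep -E "pos|wrist_force"; done
python3 -m handwheel '[[[0,0,0,0,0,0.001,0]]]'| grep -E "pos|wrist_force"
python3 -m handwheel '[[[0,0,0,0,0,0.001,0]]]'| grep -E "pos|wrist_force"
python3 -m handwheel '[[[0,0,0,0,0,0.001,0]]]'| grep -E "pos|wrist_force"
```

```text
tcp_pos: [0.4574, 0.2082, 0.0394]
wrist_force: [-0.1, 0.4, -0.0]
tcp_pos: [0.4575, 0.2087, 0.039]
wrist_force: [0.4, -0.5, -0.4]
tcp_pos: [0.4571, 0.2084, 0.0377]
wrist_force: [-0.1, 0.1, -0.1]
tcp_pos: [0.4568, 0.2081, 0.0362]
wrist_force: [0.3, 0.3, -0.4]
tcp_pos: [0.4566, 0.2079, 0.0347]
wrist_force: [-0.7, -0.5, -0.1]
```

```bash
g(){ grep -E "pos|wrist_force"; }
python3 -m handwheel '[[[0,0,0,0,0,0.001,0]]]'|g
python3 -m handwheel '[[[0,0,0,0,0,0.001,0]]]'|g
python3 -m handwheel '[[[0,0,0,0,0,0.001,0]]]'|g
python3 -c "
from h import *
im=cams.capture('scene');c,st=centroid(im,(401,160),'red');print(c,st)
cv2.imwrite('pics/s5.png',cv2.resize(im[130:200,370:490,::-1],None,fx=6,fy=6,interpolation=cv2.INTER_CUBIC))"
```

```text
tcp_pos: [0.4565, 0.2077, 0.0334]
wrist_force: [0.3, 0.3, -0.2]
tcp_pos: [0.4565, 0.2076, 0.0322]
wrist_force: [-0.4, -0.4, -0.8]
tcp_pos: [0.4565, 0.2076, 0.0311]
wrist_force: [0.1, -0.5, 1.0]
[399.71328671 159.46153846] [393 152  15  14 143]
```

View pics/s5.png

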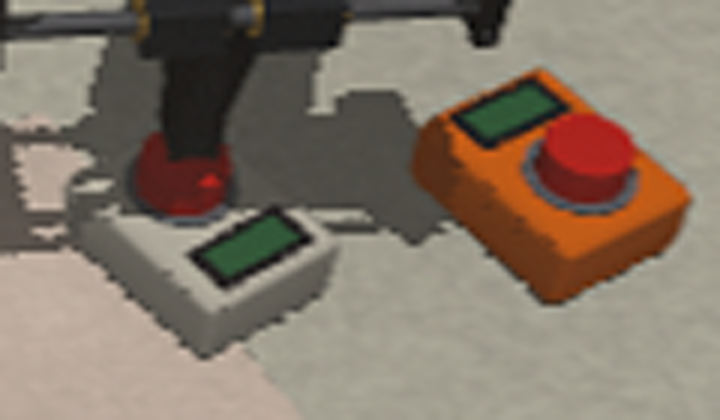

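The tip, at crop (190,158), now sits right at the centre of the red key's top face, so contact is close. Continuing down with the force watched.

```bash
g(){ grep -E "pos|wrist_force"; }
python3 -m handwheel '[[[0,0,0,0,0,0.001,0]]]'|g
python3 -m handwheel '[[[0,0,0,0,0,0.001,0]]]'|g
python3 -m handwheel '[[[0,0,0,0,0,0.001,0]]]'|g
python3 -m handwheel '[[[0,0,0,0,0,0.001,0]]]'|g
python3 -c "
from h import *
im=cams.capture('scene');c,st=centroid(im,(401,160),'red');print(c,st)"
```

```text
tcp_pos: [0.4565, 0.2076, 0.0302]
wrist_force: [-0.1, 0.1, -0.4]
tcp_pos: [0.4565, 0.2076, 0.0292]
wrist_force: [0.2, 0.5, 0.5]
tcp_pos: [0.4565, 0.2076, 0.0281]
wrist_force: [-0.1, -0.4, 0.6]
tcp_pos: [0.4565, 0.2076, 0.0271]
wrist_force: [-0.1, -0.2, 0.3]
[399.55813953 159.79844961] [393 152  15  14 129]
```

```bash
g(){ grep -E "pos|wrist_force"; }
python3 -m handwheel '[[[0,0,0,0,0,0.001,0]]]'|g
python3 -m handwheel '[[[0,0,0,0,0,0.001,0]]]'|g
python3 -m handwheel '[[[0,0,0,0,0,0.001,0]]]'|g
python3 -m handwheel '[[[0,0,0,0,0,0.001,0]]]'|g
python3 -c "
from h import *
im=cams.capture('scene');c,st=centroid(im,(401,160),'red');print(c,st)"
```

```text
tcp_pos: [0.4566, 0.2076, 0.0262]
wrist_force: [-0.7, -1.0, 0.0]
tcp_pos: [0.4565, 0.2076, 0.0252]
wrist_force: [0.8, -0.2, 0.0]
tcp_pos: [0.4565, 0.2076, 0.0242]
wrist_force: [-0.4, -0.5, -0.8]
tcp_pos: [0.4565, 0.2076, 0.0232]
wrist_force: [0.7, -0.4, 0.2]
[399.5826087 160.1826087] [393 153  15  13 115]
```

```bash
g(){ grep -E "pos|wrist_force"; }
python3 -m handwheel '[[[0,0,0,0,0,-0.04,0],[0,0,0,-0.03,0,-0.03,0],[0,0,0,0,0,0,0],[0,0,0,0,0,0,0]]]'|g
python3 -c "
from h import *
im=cams.capture('scene');c,st=centroid(im,(401,160),'red');print(c,st)
# tip edge now: lowest dark finger pixel
wmeasure((325,160),'red',None,60)
v=cv2.cvtColor(im,cv2.COLOR_RGB2GRAY)
for y in range(100,150):print(y,v[y,392:418].tolist()) if y%2==0 else 0
c=cams.get_calibration('scene');P=np.array(r.sense()['tcp_pos']);R=np.array(r.sense()['ee_rot'])
print(P)
for d in((0,0,0),(.0095,0,0),(.0095,0,-.01),(.0095,0,-.02)):print(d,cv2.projectPoints((P+R@d)[None],c['rvec'],c['tvec'],c['camera_matrix'],None)[0].ravel().round(1))"
```

```text
tcp_pos: [0.428, 0.2178, 0.0939]
wrist_force: [0.1, -0.3, -0.3]
[400.13368984 157.90374332] [393 151  15  15 187]
red [322.8 171.2] [ 299  147   48   49 1848] [0.4552 0.2096 0.047 ] tool delta [ 0.0284 -0.0017  0.046 ] [ 0.33430067  0.08988566 -0.59365723]
100 [144, 85, 52, 48, 32, 32, 33, 34, 33, 31, 33, 32, 31, 33, 31, 33, 31, 31, 27, 25, 25, 41, 48, 34, 31, 32]
102 [158, 136, 65, 26, 32, 34, 34, 32, 33, 32, 33, 33, 31, 33, 32, 31, 32, 29, 25, 26, 26, 25, 30, 31, 29, 30]
104 [161, 163, 136, 107, 109, 58, 41, 26, 28, 27, 27, 27, 28, 30, 29, 29, 28, 26, 26, 26, 24, 23, 43, 70, 78, 79]
106 [160, 161, 164, 136, 75, 67, 38, 26, 27, 26, 26, 27, 27, 29, 29, 29, 30, 27, 27, 25, 25, 34, 62, 78, 77, 77]
108 [158, 160, 133, 70, 76, 71, 48, 25, 27, 28, 28, 28, 28, 31, 29, 31, 29, 27, 27, 24, 26, 57, 79, 78, 78, 76]
110 [158, 132, 72, 77, 78, 80, 63, 24, 26, 28, 27, 28, 31, 30, 30, 31, 30, 28, 27, 29, 57, 81, 76, 77, 78, 78]
112 [128, 72, 73, 77, 77, 72, 50, 26, 27, 28, 28, 29, 29, 30, 30, 32, 30, 27, 28, 57, 79, 76, 76, 76, 78, 77]
114 [74, 74, 77, 77, 78, 64, 31, 26, 27, 29, 29, 30, 30, 29, 3
[... 1353 characters left out ...]
]
140 [76, 78, 78, 78, 76, 75, 74, 73, 75, 75, 76, 76, 76, 75, 74, 73, 74, 76, 76, 75, 74, 74, 75, 74, 75, 75]
142 [77, 76, 77, 78, 77, 78, 77, 76, 75, 76, 76, 75, 74, 75, 75, 75, 77, 78, 78, 78, 76, 76, 75, 76, 76, 76]
144 [78, 78, 77, 75, 75, 76, 75, 77, 77, 77, 76, 76, 77, 78, 77, 77, 78, 79, 78, 78, 76, 77, 77, 76, 78, 77]
146 [77, 77, 79, 78, 75, 75, 76, 76, 78, 78, 77, 76, 75, 75, 76, 77, 78, 77, 77, 78, 77, 76, 75, 75, 75, 76]
148 [77, 78, 78, 78, 78, 80, 78, 79, 78, 75, 74, 75, 76, 77, 76, 77, 78, 78, 76, 75, 74, 75, 76, 75, 75, 76]
[0.42781978 0.21695125 0.09248922]
(0, 0, 0) [400.5 131.3]
(0.0095, 0, 0) [401.4 134.3]
(0.0095, 0, -0.01) [402.  130.7]
(0.0095, 0, -0.02) [402.7 127. ]
```

The reported pose agrees with the wrist view of the key. The closed fingertips therefore end about 23–26 mm short of the reported TCP, by both the wrist and scene projections. Contact is expected at a reported z of about 0.023 and the stop at about 0.011. Stepping down with force checks.

```bash
g(){ grep -E "pos|wrist_force"; }
python3 -m handwheel '[[[0,0,0,0.03,0,0.03,0],[0,0,0,0,0,0.035,0],[0,0,0,0,0,0.004,0],[0,0,0,0,0,0,0],[0,0,0,0,0,0,0]]]'|g
python3 -m handwheel '[[[0,0,0,0,0,0.001,0],[0,0,0,0,0,0.001,0]]]'|g
python3 -m handwheel '[[[0,0,0,0,0,0.001,0]]]'|g
python3 -m handwheel '[[[0,0,0,0,0,0.001,0]]]'|g
python3 -m handwheel '[[[0,0,0,0,0,0.001,0]]]'|g
python3 -m handwheel '[[[0,0,0,0,0,0.001,0]]]'|g
```

```text
tcp_pos: [0.457, 0.2079, 0.0249]
wrist_force: [0.4, 0.7, 0.9]
tcp_pos: [0.4569, 0.2082, 0.0234]
wrist_force: [0.3, 0.1, -0.6]
tcp_pos: [0.4567, 0.208, 0.022]
wrist_force: [0.1, 0.0, -0.0]
tcp_pos: [0.4566, 0.2078, 0.0207]
wrist_force: [0.6, 0.0, -0.2]
tcp_pos: [0.4565, 0.2077, 0.0194]
wrist_force: [-0.6, -0.8, 1.9]
tcp_pos: [0.4565, 0.2077, 0.0184]
wrist_force: [-1.2, 0.5, 2.1]
```

Contact at a reported z of about 0.020 (2 N). The key should bottom out near 0.008–0.010.

```bash
g(){ grep -E "pos|wrist_force"; }
python3 -m handwheel '[[[0,0,0,0,0,0.001,0],[0,0,0,0,0,0.001,0],[0,0,0,0,0,0.001,0],[0,0,0,0,0,0.001,0]]]'|g
python3 -m handwheel '[[[0,0,0,0,0,0.001,0],[0,0,0,0,0,0.001,0]]]'|g
python3 -m handwheel '[[[0,0,0,0,0,0.001,0]]]'|g
python3 -m handwheel '[[[0,0,0,0,0,0.0005,0]]]'|g
python3 -m handwheel '[[[0,0,0,0,0,0,0],[0,0,0,0,0,-0.04,0],[0,0,0,-0.03,0,-0.03,0],[0,0,0,0,0,-0.03,0],[0,0,0,0,0,0,0]]]'|g
python3 -c "
from h import *
im=cams.capture('scene');c,st=centroid(im,(401,160),'red');print(c,st)
wmeasure((325,160),'red',None,60)"
```

```text
tcp_pos: [0.4565, 0.2077, 0.0142]
wrist_force: [-0.4, 0.1, 2.6]
tcp_pos: [0.4565, 0.2077, 0.0122]
wrist_force: [-0.5, 0.8, 2.4]
tcp_pos: [0.4565, 0.2077, 0.0112]
wrist_force: [-0.7, 0.7, 2.2]
tcp_pos: [0.4565, 0.2077, 0.0106]
wrist_force: [-1.5, 1.0, 1.6]
tcp_pos: [0.4302, 0.2194, 0.1148]
wrist_force: [1.7, -0.3, -0.1]
[399.93661972 159.52112676] [393 154  15  12 142]
red [325.4 165.2] [ 304  144   43   43 1438] [0.4556 0.2084 0.047 ] tool delta [0.0282 0.0011 0.0657] [-0.43867857 -0.33462962 -0.44728961]
```

The red key is down: its blob top in the scene view dropped from row 151 to 154 and its side wall shrank, with only about 2.5 N used. On to blue.

```bash
python3 -m handwheel '[[[0,0,0,0.031,0.011,0,0],[0,0,0,0.031,0.011,0,0],[0,0,0,0.031,0.011,0,0],[0,0,0,0.031,0.011,0,0],[0,0,0,0.031,0.011,0,0],[0,0,0,0,0,0,0],[0,0,0,0,0,0,0],[0,0,0,0,0,0,0]]]'|grep -E "time|pos"
python3 -c "
from h import *
im=cams.capture('scene');c,st=centroid(im,(388,215),'blue');print(c,st)
wmeasure((325,165),'blue',None,60);print(r.sense()['tcp_pos'])"
```

```text
time_s: 10.15
tcp_pos: [0.5556, 0.1148, 0.1095]
[388.03669725 216.31192661] [380 208  17  18 218]
blue [323.2 162.2] [ 302  141   43   44 1482] [0.586  0.1069 0.047 ] tool delta [ 0.0313 -0.0022  0.063 ] [-0.03775246 -0.13411385  0.14213883]
[0.55588541 0.1153274  0.11036172]
```

```bash
g(){ grep -E "pos|wrist_force"; }
python3 -m handwheel '[[[0,0,0,0.031,-0.002,0.02,0],[0,0,0,0,0,0.04,0],[0,0,0,0,0,0.023,0],[0,0,0,0,0,0,0],[0,0,0,0,0,0,0],[0,0,0,0,0,0,0]]]'|g
python3 -m handwheel '[[[0,0,0,0,0,0.002,0],[0,0,0,0,0,0.001,0],[0,0,0,0,0,0,0]]]'|g
python3 -m handwheel '[[[0,0,0,0,0,0.001,0],[0,0,0,0,0,0.001,0]]]'|g
python3 -m handwheel '[[[0,0,0,0,0,0.001,0]]]'|g
python3 -m handwheel '[[[0,0,0,0,0,0.001,0]]]'|g
```

```text
tcp_pos: [0.5879, 0.1076, 0.0298]
wrist_force: [-0.5, -0.3, -0.3]
tcp_pos: [0.5869, 0.1068, 0.0253]
wrist_force: [0.4, 0.9, -0.1]
tcp_pos: [0.5868, 0.1067, 0.0228]
wrist_force: [-0.9, -0.2, 0.6]
tcp_pos: [0.5867, 0.1066, 0.0216]
wrist_force: [-0.1, -0.2, 0.4]
tcp_pos: [0.5867, 0.1066, 0.0206]
wrist_force: [1.0, -0.1, 0.3]
```

```bash
g(){ grep -E "pos|wrist_force"; }
python3 -m handwheel '[[[0,0,0,0,0,0.001,0],[0,0,0,0,0,0.001,0]]]'|g
python3 -m handwheel '[[[0,0,0,0,0,0.001,0],[0,0,0,0,0,0.001,0],[0,0,0,0,0,0.001,0],[0,0,0,0,0,0.001,0]]]'|g
python3 -m handwheel '[[[0,0,0,0,0,0.001,0],[0,0,0,0,0,0.001,0]]]'|g
python3 -m handwheel '[[[0,0,0,0,0,0.001,0],[0,0,0,0,0,0.001,0]]]'|g
python3 -m handwheel '[[[0,0,0,0,0,0,0],[0,0,0,0,0,-0.04,0],[0,0,0,-0.03,0,-0.03,0],[0,0,0,0,0,-0.03,0],[0,0,0,0,0,0,0],[0,0,0,0,0,0,0]]]'|g
python3 -c "
from h import *
im=cams.capture('scene');c,st=centroid(im,(388,215),'blue');print(c,st)
wmeasure((325,160),'blue',None,60)"
```

```text
tcp_pos: [0.5867, 0.1066, 0.0188]
wrist_force: [-0.7, 0.1, 2.5]
tcp_pos: [0.5867, 0.1067, 0.0148]
wrist_force: [-1.3, 0.7, 3.2]
tcp_pos: [0.5867, 0.1066, 0.0127]
wrist_force: [-1.9, -0.3, 2.0]
tcp_pos: [0.5867, 0.1066, 0.0107]
wrist_force: [-1.3, -0.1, 2.4]
tcp_pos: [0.5586, 0.1168, 0.1112]
wrist_force: [-0.2, -0.1, -0.2]
[387.74175824 217.85164835] [380 211  17  15 182]
blue [325.9 162.2] [ 305  142   42   42 1383] [0.5872 0.1058 0.047 ] tool delta [0.0312 0.0005 0.063 ] [-0.72920106  0.7576454  -0.94558388]
```

Blue is down too (blob top 208→211). On to yellow.

```bash
python3 -m handwheel '[[[0,0,0,0.014,0.035,0,0],[0,0,0,0.014,0.035,0,0],[0,0,0,0.014,0.035,0,0],[0,0,0,0.014,0.035,0,0],[0,0,0,0.014,0.035,0,0],[0,0,0,0.014,0.035,0,0],[0,0,0,0,0,0,0],[0,0,0,0,0,0,0],[0,0,0,0,0,0,0]]]'|grep -E "time|pos"
python3 -c "
from h import *
im=cams.capture('scene');c,st=centroid(im,(281,260),'yellow');print(c,st)
wmeasure((325,165),'yellow',None,60);print(r.sense()['tcp_pos'])"
```

```text
time_s: 14.15
tcp_pos: [0.569, -0.1089, 0.1098]
[281.16382253 260.93515358] [272 252  19  19 293]
yellow [325.  164.6] [ 303  142   45   46 1613] [ 0.5973 -0.1175  0.047 ] tool delta [ 0.0296 -0.0008  0.063 ] [0.37314735 0.31832855 0.26734054]
[ 0.56930229 -0.10840443  0.11035326]
```

```bash
g(){ grep -E "pos|wrist_force"; }
python3 -m handwheel '[[[0,0,0,0.029,0,0.02,0],[0,0,0,0,0,0.04,0],[0,0,0,0,0,0.024,0],[0,0,0,0,0,0,0],[0,0,0,0,0,0,0],[0,0,0,0,0,0,0]]]'|g
python3 -m handwheel '[[[0,0,0,0,0,0.002,0],[0,0,0,0,0,0.001,0],[0,0,0,0,0,0,0]]]'|g
python3 -m handwheel '[[[0,0,0,0,0,0.001,0],[0,0,0,0,0,0.001,0]]]'|g
python3 -m handwheel '[[[0,0,0,0,0,0.001,0]]]'|g
python3 -m handwheel '[[[0,0,0,0,0,0.001,0]]]'|g
python3 -m handwheel '[[[0,0,0,0,0,0.001,0]]]'|g
```

```text
tcp_pos: [0.5984, -0.1184, 0.0287]
wrist_force: [0.5, -0.7, 0.5]
tcp_pos: [0.597, -0.1189, 0.0244]
wrist_force: [-1.1, -0.2, -0.0]
tcp_pos: [0.5968, -0.119, 0.0219]
wrist_force: [0.4, 0.2, 0.3]
tcp_pos: [0.5967, -0.119, 0.0206]
wrist_force: [0.7, 1.1, 0.1]
tcp_pos: [0.5968, -0.1189, 0.0196]
wrist_force: [-0.6, 0.2, 0.2]
tcp_pos: [0.5968, -0.1189, 0.0186]
wrist_force: [0.5, 0.2, -0.6]
```

```bash
g(){ grep -E "pos|wrist_force"; }
python3 -m handwheel '[[[0,0,0,0,0,0.001,0]]]'|g
python3 -m handwheel '[[[0,0,0,0,0,0.001,0],[0,0,0,0,0,0.001,0]]]'|g
python3 -m handwheel '[[[0,0,0,0,0,0.001,0],[0,0,0,0,0,0.001,0],[0,0,0,0,0,0.001,0]]]'|g
python3 -m handwheel '[[[0,0,0,0,0,0.001,0],[0,0,0,0,0,0.001,0]]]'|g
python3 -m handwheel '[[[0,0,0,0,0,0.001,0]]]'|g
```

```text
tcp_pos: [0.5968, -0.1189, 0.0178]
wrist_force: [-0.3, 0.2, 1.6]
tcp_pos: [0.5968, -0.1189, 0.0159]
wrist_force: [0.1, -0.4, 2.0]
tcp_pos: [0.5968, -0.1189, 0.0127]
wrist_force: [-1.2, 0.4, 2.4]
tcp_pos: [0.5968, -0.1189, 0.0107]
wrist_force: [-1.1, -0.3, 2.2]
tcp_pos: [0.5968, -0.1189, 0.0096]
wrist_force: [-1.2, 0.2, 2.3]
```

```bash
g(){ grep -E "time|pos|wrist_force"; }
python3 -m handwheel '[[[0,0,0,0,0,0.0005,0]]]'|g
python3 -m handwheel '[[[0,0,0,0,0,0,0],[0,0,0,0,0,-0.04,0],[0,0,0,-0.03,0,-0.04,0],[0,0,0,0,0,-0.04,0],[0,0,0,-0.02,0,-0.02,0],[0,0,0,0,0,0,0],[0,0,0,0,0,0,0],[0,0,0,0,0,0,0]]]'|g
python3 -c "
from h import *
im=cams.capture('scene')
for k,g in {'red':(401,158),'blue':(388,216),'yellow':(281,260),'green':(320,191)}.items():print(k,centroid(im,g,k))
cv2.imwrite('pics/s9.png',im[:,:,::-1])"
```

```text
time_s: 16.65
tcp_pos: [0.5968, -0.1189, 0.0091]
wrist_force: [-0.5, 0.2, 2.4]
time_s: 17.45
tcp_pos: [0.5491, -0.1026, 0.1477]
wrist_force: [0.8, -0.2, -0.8]
red (array([399.93661972, 159.55633803]), array([393, 154,  15,  12, 142], dtype=int32))
blue (array([387.74033149, 217.8121547 ]), array([380, 211,  17,  15, 181], dtype=int32))
yellow (array([281.38842975, 262.21900826]), array([273, 254,  18,  17, 242], dtype=int32))
green (array([319.70769231, 188.64615385]), array([314, 185,  14,  10,  65], dtype=int32))
```

View pics/s9.png

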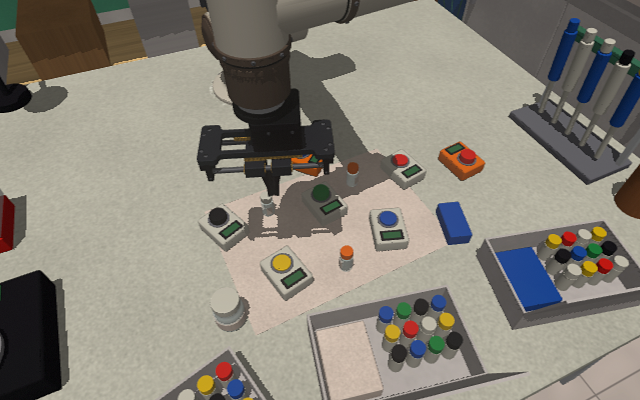

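The final scene view shows red (400,160), blue (388,218) and yellow (281,262) sunk in their timers. Green and black are still up, everything stands where it was, and the hand is high and clear.

```bash
python3 -c "
from station import r
print(r.finish_job())"
```

```text
the job is handed in; nothing more can be done
None
```

I pressed the red, blue and yellow keys in that order, each at least 8 mm down with about 3 N or less. I left the green and black keys up and the hand clear, and handed the job in at about 17.5 s; no verdict was returned.

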